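# Take the fence stop out of the T-slot track

## Task

Take the wooden fence stop out of the T-slot track: slide it along the slot to the track's open end, lift it out there and stand it upright in the plywood tray, lowering it to the tray floor before letting go. Leave the round steel clamp dog where it is in the track.

Things in the scene. Friction and masses are not known exactly. Their poses are not given: they have to be found in the camera images.
- stop: Fence stop near mid-track: wooden block 30 (x) x 24 (y) mm, from z = 19 to 75 mm, steel plate on each x face; below it a steel neck and T-foot 40 x 26 x 7 mm. About 0.15 kg. Origin: centre of the foot's underside, z up, x along the slot to the open end. Unclamped, slides freely; the foot is caught under the slot's lips (origin on the slot floor), so it lifts only once the whole foot is past them.
- track: Aluminium T-slot track fixed to the bench, 300 x 50 mm (72 over flanges). Origin: its middle, on the bench. Slot along x, +x to the open end; a dark plate closes -x. Slot floor 6 mm up; cavity 32 wide, 10 high; lips with top at 23 mm leave a 17 mm mouth. Walls and lips end at x = +70 mm; the bare 6 mm floor runs on to x = +150, so the stop lifts out with its origin past x = 90 (115 is comfortable).
- dog: Clamp dog, not to be taken: a low round steel knob 32 mm across (22 mm at its top), 42 mm high, on the same T-foot, in the same track near its closed end. Origin: centre of the underside of its foot; z up.
- tray: Open plywood tray fixed to the bench to the right of the track, 150 (its x) x 130 (its y) x 30 mm high, walls and floor 6 mm thick. Origin: centre of its underside; z up.
Things that resemble listed ones, but are neither listed nor needed, are in the scene too. Of the things shaped like the stop, the wooden one is meant.

How it is judged:
On the way, in this order (a step that is already met when the one before it is completed fails the run):
1. the stop has slid along the slot until its foot is past the lips at the open end, still down on the track (x of stop in the frame of track above 0.085 m and y of stop in the frame of track between -0.02 and 0.02 m and z of stop in the frame of track below 0.02 m), for 0.05 s.
2. the stop is lifted clear of the track (height (world z) of stop above 0.036 m), for 0.05 s.
3. the stop is lowered to within 15 mm of the tray floor, still held (x of stop in the frame of tray between -0.065 and 0.065 m and y of stop in the frame of tray between -0.055 and 0.055 m and z of stop in the frame of tray below 0.021 m and contact force between the fingers and stop above 0.5 N), for 0.05 s.
At the end, for the whole second after the job is handed in: The stop stands on the floor of the tray, inside its walls, upright within 10 degrees, at rest and released; the clamp dog is in the track within 20 mm of where it was (x of stop in the frame of tray between -0.065 and 0.065 m and y of stop in the frame of tray between -0.055 and 0.055 m and z of stop in the frame of tray below 0.012 m and angle between stop's own z axis and vertical below 0.17 rad and linear speed of stop below 0.02 m/s and distance of dog from where it was at the start of the episode below 0.02 m and z of dog in the frame of track below 0.016 m); the robot touches nothing.
It fails at once if the clamp dog is moved by more than 20 mm (distance of dog from where it was at the start of the episode above 0.02 m).
It also fails if it takes over 45 s, if anything falls off the work surface, if the arm or the gripper's body presses on something with over 40 N, if the wrist force passes 120 N, or if a joint passes its speed limit or range.

## Robot

A 6-joint arm with a two-finger parallel gripper is mounted at the origin on a cart in front of the work surface, level with it; the furniture and walls round the work are solid. World frame = base frame: x ahead of the robot, y to its left, z up, the work surface at z = 0. Lengths are in m, angles in rad, forces in N, time in s.
With the tool pointing down it reaches from about 0.425 to 0.925 m from the base axis. Payload 12.5 kg.
Tool frame: the origin (TCP) lies where the fingers leave the gripper's body, on its centre line; the fingertips stand 73 mm ahead of it and the grasp point (between the pads) lies 54 mm ahead of it; z points along the fingers, y is the line along which they close (so a half turn about z gives the same grasp; the last joint's range is limited). The gripper opens to 85 mm and grips with 20 to 120 N. Pads are 22 mm wide; open, the fingers measure 114 mm over their backs; the gripper's body (76 mm by 85 mm) begins 54 mm behind the grasp point. The pads swing forward as they close: fully open they stand 13 mm farther back than shut.
Start: joints at [1.214, 0.491, 1.559, -0, 1.092, -0.106], TCP at [0.155, 0.605, 0.304] pointing down, gripper open.
Joint ranges: [-3.1, 3.1], [-0.84, 2.19], [0.05, 2.79], [-1.13, 4.28], [0.06, 2.93], [-2.69, 2.69]. Speed limits (rad/s): [2.22, 2.22, 2.79, 3.14, 3.14, 3.14].

## Interface

Orientations are given as a rotation vector (axis times angle).
In Python, from rig import manip gives the robot as it stands. Calls block until the motion is done:
- manip.move_pose(position, orientation): joint-space move of the TCP to a pose.
- manip.move_linear(position, v=0.15, frame=None, f_stop=None): straight line of the TCP; frame=None keeps the orientation; v is the mean speed in m/s. With f_stop (N) it stops when the force on the tool has changed by that much, and returns True; else False.
- manip.set_joints(angles): joint-space move.
- manip.set_gripper(opening, force=None): finger opening in m; force is the grip in N (None keeps the last); returns when the fingers have stopped.
- manip.dwell(seconds).
- manip.ik(position, orientation): joint angles nearest the present ones, or None.
- manip.state(): the state.
- manip.camera(name): name is "side" or "top"; returns (picture, depth): 384x512x3 uint8, red, green, blue; 384x512 float32, m along the optical axis (not along the pixel's ray), 0 where there is no reading.
- manip.get_calibration(name): a dict with "fx", "fy", "cx", "cy" (pixels), "view" (4x4, takes a point from world to camera coordinates). Camera axes: x right, y down, z forward; pixel columns grow to the right and rows downward; lengths in m; the calibration is good to about 2 mm. A picture is of the moment at which its call begins. get_calibration takes no time and is no camera call.
A pose or a line that the arm cannot do raises manip.MotionError and nothing moves.
- manip.job_done(): hands the job in; it is judged then, once.
Trained networks look in the newest picture that a camera, given by its name, has taken for a name from the list of things; names that differ only in an ending like _2 or _b are one class to them, and where a whole thing is asked for, a point or a joint stands for the part that bears it (a point fixed in the world has none). Each returns a list of dicts, best first, with "p" (0 to 1); they miss things now and then, are a little off and sometimes report something else, mostly with a low value. They report only what shows in the picture. A call takes as long as a camera call. They do not tell look-alikes from the thing itself.
- manip.look_for(camera, thing): "uv" ([column, row] in pixels, amid what is visible of it).
- manip.silhouettes(camera, thing): "region" (384x512 bool, what is visible of it) and "uv" ([column, row] in pixels, amid what is visible of it).
- manip.landmark_of(camera, thing): "uv" ([column, row] in pixels: a listed point, or the origin of a listed thing).
The state is a dict: "clock": time; "joints": joint angles; "qvel": joint speeds; "tau": joint torques, N m; "tool_pos": TCP position; "ee_rot": TCP orientation; "ft_force": force on the tool from outside, world axes, zero at the start; "wrist_torque": the same for the moment, N m; "gripper_width": finger opening in m; "grip_force": force on a finger pad.
Only numpy, scipy, OpenCV 4.12 (cv2) and the standard library are available. Lean on these libraries where they do the work, as an engineer would, in place of code of your own. Each camera call takes 0.05 s, during which the arm holds its last target. There are 200 camera calls.

## Working session

There is one attempt and no reset: what is moved stays moved. The work goes in short steps, each a Python script; the robot and the scene stay as the last script left them, time stands still between calls to the robot, and variables do not carry over. Pictures are saved under pics/ and viewed, at most 10 in all, crops included, and the job is handed in when it is done.

```bash
mkdir -p pics; cat > h.py <<'E'
import numpy as np, cv2
from rig import manip
def cloud(cam, d):
    c=manip.get_calibration(cam); v,u=np.indices(d.shape)
    P=np.stack([(u-c["cx"])/c["fx"]*d,(v-c["cy"])/c["fy"]*d,d],-1)
    T=np.linalg.inv(np.array(c["view"])); return P@T[:3,:3].T+T[:3,3]
E
python3 - <<'E'
from h import *
out=[]
for cam in("top","side"):
    im,d=manip.camera(cam); np.savez(f"/tmp/{cam}.npz",im=im,d=d); cv2.imwrite(f"pics/{cam}0.png",im[...,::-1])
    P=cloud(cam,d)
    c=manip.get_calibration(cam); print(cam,np.round(np.linalg.inv(c["view"]),3)[:3],c["fx"])
    for t in("stop","track","dog","tray"):
        for r in manip.silhouettes(cam,t)[:4]:
            m=r["region"]&(d>0); q=P[m]
            print(t,round(r["p"],2),np.round(r["uv"]),m.sum(),np.round(np.median(q,0),3),"zmax",np.round(np.percentile(q[:,2],95),3))
        print("  lm",[(round(r["p"],2),np.round(r["uv"])) for r in manip.landmark_of(cam,t)[:3]])
print(manip.state()["clock"],manip.state()["ee_rot"])
E
```

```text
top [[-0.018 -0.98   0.198  0.286]
 [-1.     0.022  0.017 -0.058]
 [-0.021 -0.197 -0.98   1.206]] 462.6715678306818
stop 0.66 [141. 206.] 234 [0.506 0.271 0.066] zmax 0.077
stop 0.54 [236. 172.] 195 [0.58  0.028 0.078] zmax 0.083
stop 0.51 [261. 223.] 164 [ 0.449 -0.032  0.073] zmax 0.078
stop 0.5 [162. 224.] 199 [0.454 0.211 0.072] zmax 0.078
  lm [(0.72, array([164., 224.])), (0.61, array([263., 224.])), (0.55, array([238., 176.]))]
track 0.89 [230. 180.] 2545 [0.578 0.05  0.009] zmax 0.026
  lm [(0.79, array([236., 177.]))]
dog 0.54 [232. 180.] 2453 [0.578 0.046 0.009] zmax 0.026
  lm [(0.67, array([197., 186.]))]
tray 0.93 [390. 191.] 3049 [ 0.533 -0.38   0.008] zmax 0.032
  lm [(0.9, array([391., 193.]))]
side [[-0.998  0.007 -0.062  0.579]
 [ 0.061  0.339 -0.939  0.813]
 [ 0.015 -0.941 -0.339  0.365]] 364.06197346905253
stop 0.93 [238. 203.] 348 [0.584 0.043 0.053] zmax 0.081
stop 0.84 [279. 266.] 963 [0.513 0.286 0.042] zmax 0.075
stop 0.7 [292. 200.] 310 [ 0.459 -0.021  0.038] zmax 0.074
stop 0.67 [306. 248.] 712 [0.461 0.231 0.043] zmax 0.075
  lm [(0.92, array([293., 211.])), (0.91, array([304., 264.])), (0.86, array([237., 222.]))]
track 0.97 [238. 235.] 1310 [0.582 0.119 0.014] zmax 0.024
  lm [(0.9, array([237., 223.]))]
dog 0.52 [255. 230.] 208 [0.553 0.146 0.033] zmax 0.048
  lm [(0.64, array([251., 239.]))]
tray 0.63 [254. 168.] 851 [ 0.533 -0.377  0.014] zmax 0.029
  lm [(0.57, array([255., 169.]))]
0.9 [3.92851824e-01 3.11690478e+00 1.56516020e-04]
```

```bash
python3 - <<'E'
import cv2
a=cv2.imread("pics/top0.png")[130:270,110:460]; b=cv2.imread("pics/side0.png")[150:310,190:350]
cv2.imwrite("pics/c_top.png",cv2.resize(a,None,fx=2.28,fy=2.28,interpolation=2))
cv2.imwrite("pics/c_side.png",cv2.resize(b,None,fx=3.7,fy=3.7,interpolation=2))
E
```

```text
(no output)
```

View pics/c_top.png

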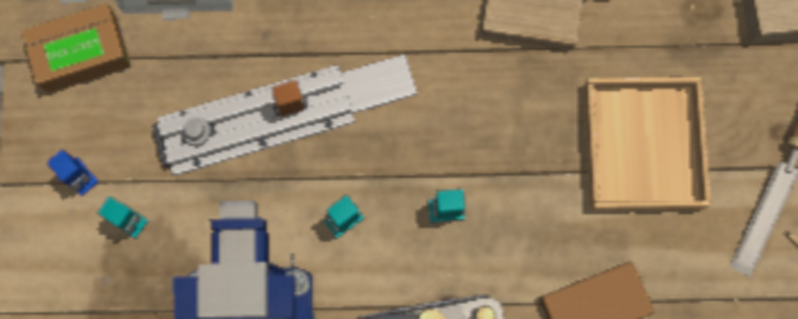

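View pics/c_side.png

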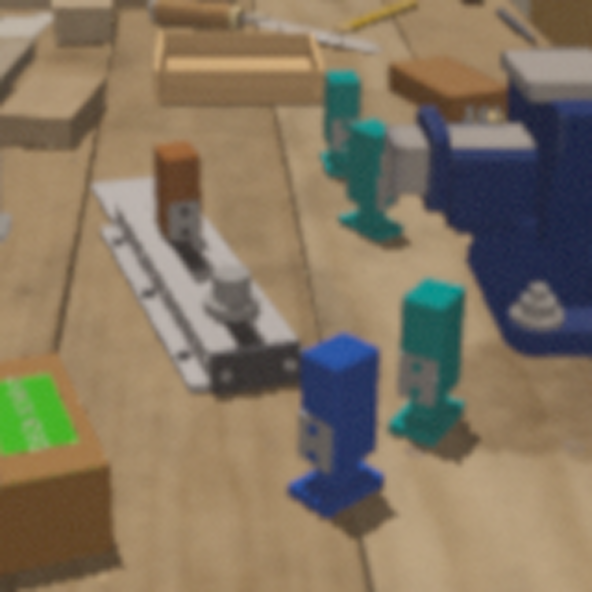

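Candidates for the stop in the top picture: wooden block in the track (236,172), blue (141,206), and teal ones at (162,224), (261,223) and (306,220). I choose the wooden one in the track, and the crops confirm it. The dog is the round grey knob at about (196,187), the track's open end is at right (290,163), the tray is at (391,192), and a vise stands near (215,245).

```bash
python3 - <<'E'
from h import *
for cam in("top","side"):
    manip.camera(cam); f=np.load(f"/tmp/{cam}.npz"); P=cloud(cam,f["d"]); ok=f["d"]>0
    def rect(q):
        r=cv2.minAreaRect(q[:,:2].astype(np.float32)*1000); return np.round(r[0],1),np.round(r[1],1),round(r[2],2)
    for t in("track","tray"):
        m=manip.silhouettes(cam,t)[0]["region"]&ok; q=P[m]; q=q[(q[:,2]>.0)&(q[:,2]<.034)]
        hi=q[q[:,2]>.018]
        print(cam,t,rect(q),"hi",rect(hi),np.round(np.median(hi[:,2]),4))
    for nm,lo,hi_,box in(("stop",.068,.09,(.54,.62,-.02,.09)),("stopmid",.04,.07,(.54,.62,-.02,.09)),("dog",.042,.06,(.5,.6,.08,.2))):
        m=ok&(P[...,2]>lo)&(P[...,2]<hi_)&(P[...,0]>box[0])&(P[...,0]<box[1])&(P[...,1]>box[2])&(P[...,1]<box[3])
        q=P[m]
        if len(q)>4: print(cam,nm,len(q),q.mean(0).round(4),rect(q))
    m=ok&(P[...,0]>.3)&(P[...,0]<.75)&(abs(P[...,1])<.5)&(P[...,2]>.085); q=P[m]
    if len(q): print("tall",len(q),q.min(0).round(3),q.max(0).round(3))
E
```

```text
top track (array([584. ,  35.9]), array([ 74.8, 307.4]), 15.29) hi (array([572.8,  73.6]), array([ 51.8, 226. ]), 15.44) 0.023Traceback (most recent call last):
  File "<stdin>", line 7, in <module>
IndexError: list index out of range
```

```bash
python3 - <<'E'
from h import *
yaw=np.radians(-74.6); c=np.array([.584,.036]); R=np.array([[np.cos(yaw),-np.sin(yaw)],[np.sin(yaw),np.cos(yaw)]])
for cam in("top","side"):
    f=np.load(f"/tmp/{cam}.npz"); P=cloud(cam,f["d"]); ok=f["d"]>0
    L=(P[...,:2]-c)@R
    def rep(nm,m,F):
        q=F[m]; 
        if len(q)>4: print(cam,nm,len(q),(np.percentile(q,[3,50,97],axis=0)).round(4).tolist(),"z",np.percentile(P[...,2][m],[5,95]).round(4))
    z=P[...,2]
    near=ok&(abs(L[...,1])<.03)
    rep("stop top tf",near&(z>.068)&(z<.1)&(abs(L[...,0])<.06),L)
    rep("stop mid tf",near&(z>.04)&(z<.068)&(abs(L[...,0])<.06),L)
    rep("dog top tf",near&(z>.038)&(z<.06)&(L[...,0]<-.06)&(L[...,0]>-.15),L)
    m=ok&(z>.018)&(z<.034)&(P[...,0]>.43)&(P[...,0]<.65)&(P[...,1]>-.47)&(P[...,1]<-.29)
    print("tray",cv2.minAreaRect((P[m][:,:2]*1000).astype(np.float32)))
    m=ok&(P[...,0]>.3)&(P[...,0]<.75)&(P[...,1]>-.5)&(P[...,1]<.4)&(z>.085); rep("tall",m,P[...,:2])
E
```

```text
top stop top tf 121 [[-0.0063, -0.0129], [0.0073, -0.0025], [0.0211, 0.0098]] z [0.0736 0.084 ]
top stop mid tf 42 [[-0.0088, -0.013], [0.0079, -0.0122], [0.0238, 0.0044]] z [0.042  0.0647]
top dog top tf 60 [[-0.113, -0.0116], [-0.1038, -0.0022], [-0.0953, 0.0078]] z [0.043 0.051]
tray ((553.0230102539062, -370.8091125488281), (146.03909301757812, 192.37586975097656), 89.39690399169922)
top tall 5122 [[0.3205, 0.0299], [0.6872, 0.1235], [0.7467, 0.3385]] z [0.0963 0.1911]
side stop top tf 107 [[-0.0094, -0.0103], [-0.0058, 0.0021], [0.0187, 0.0114]] z [0.0694 0.0815]
side stop mid tf 142 [[-0.0118, -0.0097], [-0.0081, 0.0027], [0.0111, 0.0117]] z [0.0412 0.0669]
side dog top tf 79 [[-0.117, -0.0096], [-0.112, 0.0013], [-0.0989, 0.0095]] z [0.0398 0.0486]
tray ((532.1757202148438, -374.70001220703125), (136.95675659179688, 148.28396606445312), 89.85704040527344)
side tall 6843 [[0.3387, 0.0678], [0.73, 0.2143], [0.7476, 0.3551]] z [0.0887 0.1902]
```

```bash
python3 - <<'E'
from h import *
q=[]
for cam in("top","side"):
    f=np.load(f"/tmp/{cam}.npz"); q.append(cloud(cam,f["d"])[f["d"]>0])
q=np.concatenate(q); xs=np.arange(.2,.86,.04); ys=np.arange(.64,-.56,-.04)
print("x:",(xs*100).round().astype(int))
for y in ys:
    print(f"{y:.2f}",*[f"{int(q[m][:,2].max()*1000):4d}" if (m:=(abs(q[:,0]-x-.02)<.02)&(abs(q[:,1]-y-.02)<.02)).any() else "   ." for x in xs])
yaw=np.radians(-74.6); yt=np.array([-np.sin(yaw),np.cos(yaw),0])
from scipy.spatial.transform import Rotation as Ro
for s in(1,-1):
    y=s*yt; z=np.array([0,0,-1.]); o=Ro.from_matrix(np.c_[np.cross(y,z),y,z]).as_rotvec()
    for p in([.586,.03,.2],[.586,.03,.109],[.615,-.076,.109],[.533,-.377,.109]): 
        j=manip.ik(p,o); print(o.round(3),p,None if j is None else np.round(j,2))
E
```

```text
x: [20 24 28 32 36 40 44 48 52 56 60 64 68 72 76 80 84]
0.64    .    .    .    .    .    .    .    .    .    .    . -837 -844 -853 -847 -840 -838
0.60    .    .    .    .    .    .    .    .    .    .    .    .    .    .    .    .    .
0.56    .    .    .    .    .    .    .    .    .    .    .    .    .    .    .    .    .
0.52    .    .    .    .    .    .    .    .    .    .    .    .    .    .    .    .    .
0.48    .    .    .    .    .    .    .    .    .    .    .    .    .    .    .    .    .
0.44    .    .    .    .    .    .    .    .    .    .    .    .    .    .    .    .    .
0.40    .    .    .    .    .    .    .    .    .    .    .    .    .    .    .    .    .
0.36    5    6    5    7    4    6    5    6    3    5    6    6    5    7    2    2    2
0.32    5    5    6    4    6    4    4    6    7    5   46   49   46  194  194  195  195
0.28    5    6    5    6    8    7    5   80   75    6   50   50  151  194  194  195  195
0.24    6    5    6    7    5    7   41   81   77    7   50   50  152  194  195  194  196
0.20    6    7    6    5    5    8   81    4    5    5
[... 1642 characters left out ...]
42   44   14   11    9    9
-0.56   15    6    6    7    9   12   19   26   34   22    7   43   44   13    9    9   11
[1.904 2.499 0.   ] [0.586, 0.03, 0.2] [-0.06  0.56  1.76 -0.    0.82 -0.33]
[1.904 2.499 0.   ] [0.586, 0.03, 0.109] [-0.06  0.69  1.82 -0.    0.63 -0.33]
[1.904 2.499 0.   ] [0.615, -0.076, 0.109] [-0.23  0.72  1.73 -0.    0.69 -0.5 ]
[1.904 2.499 0.   ] [0.533, -0.377, 0.109] [-0.72  0.76  1.64 -0.    0.74 -0.99]
[ 2.499 -1.904  0.   ] [0.586, 0.03, 0.2] None
[ 2.499 -1.904  0.   ] [0.586, 0.03, 0.109] None
[ 2.499 -1.904  0.   ] [0.615, -0.076, 0.109] [-0.23  0.72  1.73 -0.    0.69  2.64]
[ 2.499 -1.904  0.   ] [0.533, -0.377, 0.109] [-0.72  0.76  1.64 -0.    0.74  2.16]
```

```bash
cat >> h.py <<'E'
yaw=np.radians(-74.6); c=np.array([.584,.036]); R=np.array([[np.cos(yaw),-np.sin(yaw)],[np.sin(yaw),np.cos(yaw)]])
O=np.array([1.904,2.499,0.])
def W(x,y,z): return np.r_[c+R@[x,y],z]
def st(k=""):
    s=manip.state(); print(k,round(s["clock"],2),np.round(s["tool_pos"],4),np.round(s["ft_force"],1),round(s["gripper_width"],4),np.round(s["grip_force"],1))
E
python3 - <<'E'
from h import *
manip.move_pose(W(.006,-.001,.24),O); st("above")
manip.set_gripper(.055,force=40)
print(manip.move_linear(W(.006,-.001,.150),v=.15))
im,d=manip.camera("side"); cv2.imwrite("pics/s1.png",cv2.resize(im[150:270,190:330,::-1],None,fx=4,fy=4,interpolation=2)); st()
E
```

```text
above 3.6 [0.5846 0.0307 0.2401] [ 0.3  0.2 -0.9] 0.0856 0.0
False
 4.81 [0.5851 0.0299 0.151 ] [-0.  -0.5  0.2] 0.0551 0.0
```

View pics/s1.png

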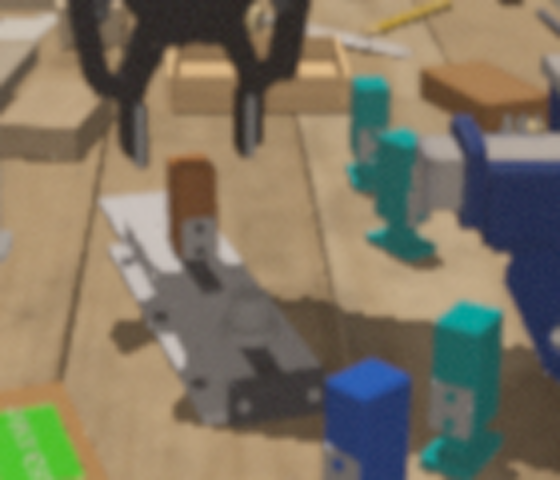

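The open fingers (crop columns 135 and 248) are centred over the wooden block (column 192), so I descend, grip and slide.

```bash
python3 - <<'E'
from h import *
print(manip.move_linear(W(.006,-.001,.110),v=.08,f_stop=12)); st("down")
manip.set_gripper(.0,force=40); st("grip")
print(manip.move_linear(W(.113,-.001,.110),v=.06,f_stop=30)); st("slid")
im,d=manip.camera("side"); cv2.imwrite("pics/s2.png",cv2.resize(im[150:270,190:330,::-1],None,fx=4,fy=4,interpolation=2))
E
```

```text
False
down 5.46 [0.5847 0.03   0.11  ] [-0.   0.2  0.8] 0.055 0.0
grip 5.83 [0.5849 0.03   0.1105] [ 0.8 -0.1  4.7] 0.0239 39.7
True
slid 6.88 [ 0.6001 -0.0257  0.1108] [-0.6  5.5  4. ] 0.0237 40.4
```

View pics/s2.png

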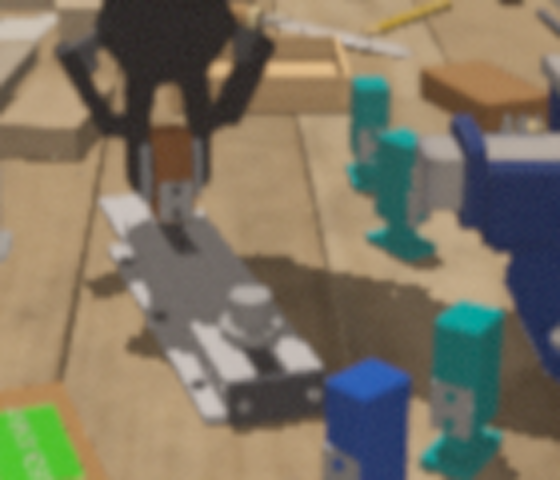

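The stop slid about 57 mm with the block still upright in the fingers, then 30 N of resistance tripped the halt. I regrip to relieve any side load and go on in small steps, watching the force.

```bash
python3 - <<'E'
from h import *
def tf(k):
    s=manip.state(); L=R.T@(np.array(s["tool_pos"])[:2]-c); F=np.array(s["ft_force"]); print(k,round(s["clock"],2),L.round(4),round(s["tool_pos"][2],4),"F",(R.T@F[:2]).round(1),F[2].round(1),"M",np.round(s["wrist_torque"],2))
tf("now")
manip.set_gripper(.04); tf("open"); manip.set_gripper(0,force=40); tf("re")
x0=(R.T@(np.array(manip.state()["tool_pos"])[:2]-c))[0]
for i in range(1,4):
    r=manip.move_linear(W(x0+.006*i,-.001,.110),v=.03,f_stop=30); tf(r)
    if r: break
E
```

```text
now 6.92 [ 0.0637 -0.0009] 0.1108 F [-2.8  0. ] 5.0 M [-0.02 -0.1   0.01]
open 7.23 [ 0.0638 -0.0011] 0.1103 F [-0.7 -0.2] 0.0 M [ 0.03 -0.01  0.02]
re 7.51 [ 0.0638 -0.001 ] 0.1104 F [-0.6  1. ] -0.0 M [-0.03 -0.04  0.  ]
False 7.86 [ 0.0699 -0.0009] 0.1104 F [-1.7  0.6] 5.4 M [ 0.37  0.14 -0.01]
False 8.21 [ 0.0759 -0.0009] 0.1104 F [-0.7 -0.6] 5.8 M [0.19 0.22 0.06]
False 8.56 [ 0.082  -0.0009] 0.1104 F [-2.6  0.7] 5.7 M [ 0.25  0.2  -0.02]
```

The snag is gone and the forces are low. I finish the slide, then lift.

```bash
python3 - <<'E'
from h import *
r=manip.move_linear(W(.113,-.001,.110),v=.04,f_stop=30); st(r)
if not r:
    manip.dwell(.2)
    print(manip.move_linear(W(.113,-.001,.21),v=.08,f_stop=20)); st("lift")
im,d=manip.camera("side"); cv2.imwrite("pics/s3.png",cv2.resize(im[100:250,170:330,::-1],None,fx=3.7,fy=3.7,interpolation=2))
E
```

```text
False 9.49 [ 0.6132 -0.0732  0.1104] [-1.8  2.5  5.7] 0.0231 40.5
False
lift 11.09 [ 0.6129 -0.0732  0.2094] [ 0.5  0.3 -1.8] 0.0234 39.5
```

View pics/s3.png

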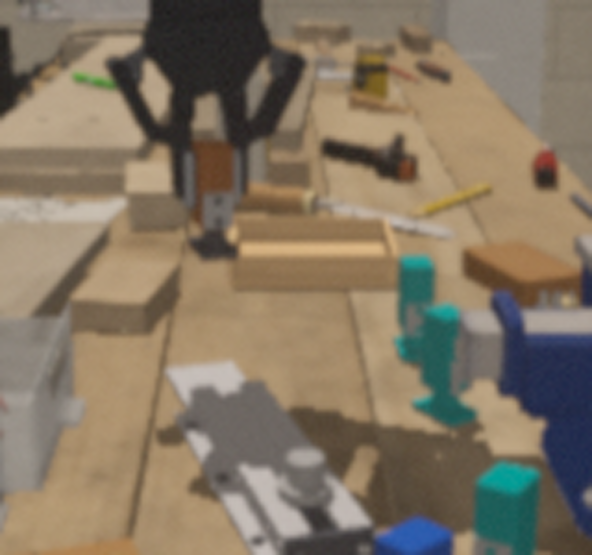

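The stop is out and hangs upright in the gripper (crop (215,200)), and the dog is still in place at (303,475). Next it goes to the tray.

```bash
python3 - <<'E'
from h import *
t=np.array([.533,-.377])
manip.move_linear(np.r_[t,.21],v=.15); st("over")
manip.move_linear(np.r_[t,.13],v=.08,f_stop=20); manip.dwell(.2)
r=manip.move_linear(np.r_[t,.106],v=.02,f_stop=5); st(r)
manip.dwell(.3); st()
im,d=manip.camera("side"); cv2.imwrite("pics/s4.png",cv2.resize(im[100:220,190:330,::-1],None,fx=4,fy=4,interpolation=2))
E
```

```text
over 13.38 [ 0.5332 -0.3765  0.2101] [-0.2  0.5 -2.8] 0.0235 39.5
True 15.64 [ 0.533  -0.377   0.1104] [-1.5  0.6  5.1] 0.0242 40.5
 15.94 [ 0.533  -0.377   0.1104] [-0.9  0.5  5.7] 0.0235 40.5
```

View pics/s4.png

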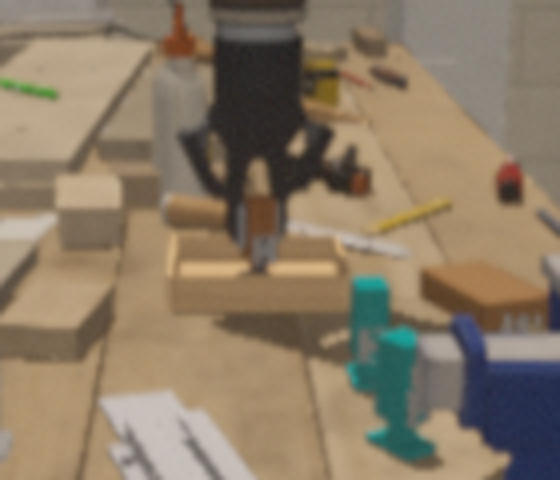

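The stop touches the tray floor at TCP height 0.1104, as expected, well inside the walls (crop (262,235)). I release and retreat.

```bash
python3 - <<'E'
from h import *
t=np.array([.533,-.377])
manip.set_gripper(.055); manip.dwell(.2)
manip.move_linear(np.r_[t,.26],v=.1); manip.dwell(.5); st()
im,d=manip.camera("side"); cv2.imwrite("pics/s5.png",cv2.resize(im[100:250,190:330,::-1],None,fx=4,fy=4,interpolation=2))
E
```

```text
18.75 [ 0.533 -0.377  0.26 ] [ 0.8 -0.5 -0.1] 0.0549 0.0
```

View pics/s5.png

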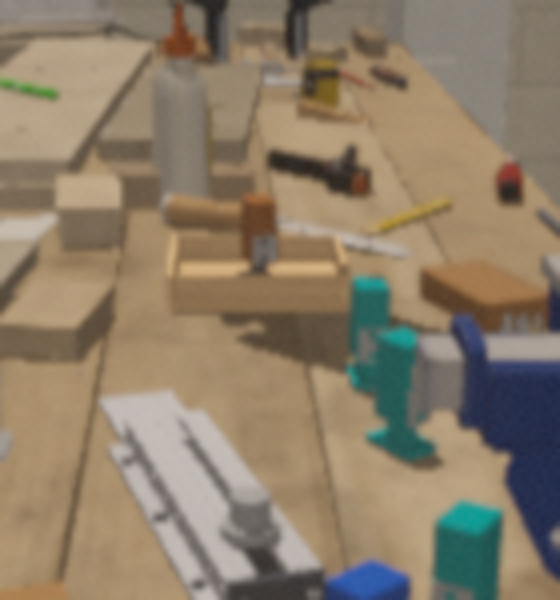

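The stop stands upright in the tray (crop (260,230)), the dog is still in the track (250,510), and the gripper is clear.

```bash
python3 -c "
from rig import manip
print(manip.job_done())"
```

```text
the job is handed in; nothing more can be done
None
```

The wooden fence stop was slid out of the track and is standing upright in the plywood tray, with the clamp dog still in the track; the job is handed in (robot clock about 19 s), though no verdict came back.

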